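Gauge the hinge gap of a drone's boom fork

ROBOT

A 6-joint arm with a two-finger parallel gripper is mounted at the origin on the work surface. World frame = base frame: x ahead of the robot, y to its left, z up, the work surface at z = 0. Lengths are in mm, angles in degrees, forces in N, time in s.
With the tool pointing down it reaches from about 350 to 850 mm from the base axis. Payload 8.1 kg.
Tool frame: the origin (TCP) lies between the finger pads; the fingertips stand 11 mm ahead of it and the grasp point (between the pads) lies 8 mm behind it; z points along the fingers, y is the line along which they close (so a half turn about z gives the same grasp; the last joint's range is limited). The gripper opens to 85 mm and grips with 20 to 120 N. Pads are 22 mm wide; open, the fingers measure 114 mm over their backs; the gripper's body (76 mm by 85 mm) begins 54 mm behind the grasp point. The pads swing forward as they close: fully open they stand 13 mm farther back than shut.
Start: joints at [58.82, 7.471, 85.268, -0, 87.261, -4.893], TCP at [265.704, 537.965, 242.292] pointing down, gripper open.
Joint ranges: [-169.43, 169.43], [-51.17, 129.36], [1.28, 143.12], [-76.62, 256.62], [0, 156.53], [-152.29, 152.29]. Speed limits (degrees/s): [136.94, 136.94, 159.86, 180, 180, 180].

INTERFACE

Orientations are given as [roll, pitch, yaw] about the fixed x, y, z axes, in that order (R = Rz(yaw) Ry(pitch) Rx(roll)).
In Python, from bench import r, snapshot, get_calibration gives the robot as it stands.
- The arm moves only by the tool step_arm, never from a script. Its argument "rows" is a list of rows, each a list of 2 entries, a list of its own where there are three numbers: the shift along the tool's x, y, z in mm, then the turn about the tool's z in degrees. In form: [[[tx, ty, tz], yaw], ...]. A call has 1 to 12 rows; each row is the pose to reach, as a shift and turn from the pose commanded when the call began, along the tool's axes at that moment; what a row does not reach only later rows make up. A row lasts 1/10 s, in which the tool goes at most 50 mm and 8.59 degrees, less where a joint would pass 70% of its speed; a pose out of reach is approached as far as the arm can. A call with a gripper value outside its range is refused whole. "fingers" is the opening, from 0 (shut) to 1 (fully open), set as the call begins (left out, the last holds). The fingers move at their own pace and stop on an object; "squeeze" is the grip in N (left out, the last holds). Time passes only in rows, so rows that repeat a pose let the fingers close. It gives the time, the measured TCP pose, the force, the opening and the grip force at its end, in the units of the state.
- r.sense(): the state, without advancing time (a new reading comes with each control period).
- snapshot(name): name is "scene" or "top" or "wrist"; returns the picture (384x512x3 uint8, blue, green, red); there is no depth.
- get_calibration(name): a dict with "fovy" (degrees; the focal length in pixels is half the picture's height over the tangent of half this angle, whatever the lens; pixels are square), "cx", "cy" (the principal point, pixels), "eye" and "orientation" of the camera in the world. Camera axes: x right, y up, looking along -z (the intrinsics and any distortion apply to the point x, -y, -z); pixel columns grow to the right and rows downward; lengths in mm; the calibration is good to about 2 mm. A picture is of the moment at which its call begins: read the wrist's pose just before it. get_calibration takes no time and is no camera call; for the wrist camera it gives the pose at the moment of the call.
- r.hand_in(): hands the job in; it is judged then, once.
The state is a dict: "time": time; "joint_pos": joint angles; "qd": joint speeds; "joint_efforts": joint torques, N m; "tool_pos": TCP position; "tcp_rot": TCP orientation; "ft_force": force on the tool from outside, world axes, zero at the start; "wrist_torque": the same for the moment, N m; "finger_gap": finger opening in mm; "grip_force": force on a finger pad.
Only numpy, scipy, OpenCV 4.12 (cv2) and the standard library are available. Lean on these libraries where they do the work, as an engineer would, in place of code of your own. Each camera call takes 0.05 s, during which the arm holds its last target. There are 200 camera calls.

TASK

Check the gap of the drone's empty hinge fork with the T-topped gauge blade, the thicker of the two: lift it upright out of its holder and slide it slowly straight down between the fork's two jaws, against the drag of the sprung pad, until its foot rests on the floor of the gap. Let go and leave it standing there upright, held by the pad; leave the thin gauge blade in its holder.

Things in the scene. Friction and masses are not known exactly. Their poses are not given: they have to be found in the camera images.
- tgauge_grip (a point): Middle of the T-topped gauge's crossbar, 80 mm above its foot, 20 mm below its top. Bare aluminium plate 13 mm thick, 0.18 kg: blade 40 wide x 60 tall, above it the crossbar 70 wide x 40 tall, to grip. Stands sunk 25 mm, 1 mm play, in a dark grey block 70 x 50 x 35 mm tall; foot 10 mm above the table. x along the width, y through the thickness (grip across it), z up.
- thin_grip (a point): The thin gauge, to leave alone: bare aluminium plate 8 mm thick, 100 mm tall; lower 60 mm 40 wide, upper 40 mm only 22 wide (no crossbar). Stands in a like block; either block may be the nearer. This point: middle of the upper part, 80 mm above the foot; axes as for the T gauge.
- gap (a point): Middle of the flared mouth of the empty fork's slot, near side of the fixed drone's round black hub: 88 mm above the table, 48 above the slot's floor. x along the slot (50 mm, open ends) to the hub (90 mm off, 115 tall), y from aluminium jaw to black pad, z up. Flares narrow from y -19.5..16.5 here to -13.5..-3.5, 28 mm down. A blade enters at y -5..8; let go, it ends against the jaw, y -7.
- pad (a joint): How far the fork's sprung pad is pushed back (away from the fixed jaw), m: 0 at rest (gap 10 mm, loose for the thin gauge), at most 0.022; 0.003 with the 13 mm blade let go in the gap, 0.010 while it is held at y 0 of the gap point. It presses with 6 to 9 N, so the blade goes in with some 4 to 15 N of drag and does not sink by its own weight. Fork parts are at most 48 mm above its floor.
Things that resemble listed ones, but are neither listed nor needed, are in the scene too. What is shaped like the part that bears tgauge_grip but green is not meant.

How it is judged (in metres and radians):
On the way:
1. the T-topped blade is part way down between the jaws and pushes the pad back (value of joint pad above 0.0015 m and z of tgauge_grip in the frame of gap between 0.043 and 0.068 m and horizontal distance between tgauge_grip and gap below 0.02 m), for 0.05 s.
At the end, for the whole second after the job is handed in: The T-topped gauge stands released in the gap, foot within 10 mm of the gap's floor, within 20 mm (seen from above) of the mouth's middle, upright and in line with the slot within 10 degrees, the pad pushed back over 1.5 mm; the thin gauge is within 20 mm of where it stood (z of tgauge_grip in the frame of gap below 0.042 m and horizontal distance between tgauge_grip and gap below 0.02 m and angle between tgauge_grip's own z axis and vertical below 0.17 rad and angle between the x axis of tgauge_grip and the x axis of gap, either way round below 0.17 rad and value of joint pad above 0.0015 m and distance of thin_grip from where it was at the start of the episode below 0.02 m); the robot touches nothing.
It fails at once if the thin gauge blade is knocked or taken out of its holder (distance of thin_grip from where it was at the start of the episode above 0.03 m).
It also fails if it takes over 37 s, if anything falls off the work surface, if the arm or the gripper's body presses on something with over 40 N, if the wrist force passes 120 N, or if a joint passes its speed limit or range.

## Working session

There is one attempt and no reset: what is moved stays moved. The work goes in short steps, Python scripts to look and compute and a tool call to move; the robot and the scene stay as the last step left them, time stands still between calls to the robot, and variables do not carry over. Pictures are saved under pics/ and viewed, at most 10 in all, crops included, and the job is handed in when it is done.

Besides the shell and the picture viewer there is one more tool, called after "Call:" as name([rows], argument=value, ...), one row to a line, values as JSON. step_arm: Moves the arm, as the interface text tells. Its arguments: {"type":"object","properties":{"rows":{"type":"array"},"fingers":{"type":"number"},"squeeze":{"type":"number"}},"required":["rows"]}

```bash
mkdir -p pics; ls
python3 - <<'E'
from bench import r, snapshot, get_calibration
import cv2
for n in("scene","top"):
    cv2.imwrite(f"pics/{n}0.png",snapshot(n)); print(n,get_calibration(n))
print(get_calibration("wrist")); s=r.sense(); print(s)
E
```

```text
pics
scene {'fovy': 55.348626939204436, 'cx': 256.78701511631175, 'cy': 190.3348900831993, 'eye': array([926.50787023, 422.36439578, 604.9307863 ]), 'orientation': array([ 52.19648281,  -0.45893604, 135.13435888])}
top {'fovy': 53.97807359721613, 'cx': 249.8247362924288, 'cy': 190.05556103910627, 'eye': array([367.19207037, -44.5393952 , 783.50675813]), 'orientation': array([  8.30061114,  -1.16725073, -89.26388645])}
{'fovy': 60.79687129136717, 'cx': 255.4984664837893, 'cy': 194.53915917847937, 'eye': array([194.60874209, 573.08397816, 374.65236408]), 'orientation': array([-17.91878036,   0.13087603,  63.74031634])}
{'time': 0.1, 'joint_pos': array([ 5.88217269e+01,  7.51144150e+00,  8.53224509e+01,  1.18583121e-03,
        8.72590766e+01, -4.89193068e+00]), 'qd': array([-0.02132326, -0.05040633, -0.13479234, -0.01232779,  0.05081928,
       -0.0652529 ]), 'joint_efforts': array([ 9.39305319e-04, -5.70958292e+01, -5.01938546e+01, -2.53840508e-04,
        8.35429440e-03,  5.93420464e-05]), 'tool_pos': array([265.4407125 , 537.58264322, 241.34804684]), 'tcp_rot': array([-1.79907471e+02, -9.10814446e-03,  1.53713593e+02]), 'ft_force': array([-0.49459815, -0.16526063, -0.32539318]), 'wrist_torque': array([ 0.0073883 , -0.00832637, -0.02249937]), 'grip_force': 0.0, 'finger_gap': 85.5787097093146}
```

View pics/scene0.png

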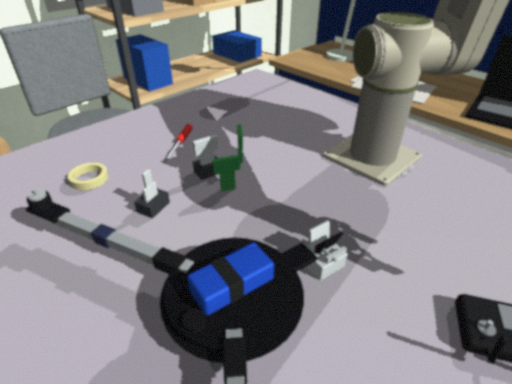

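View pics/top0.png

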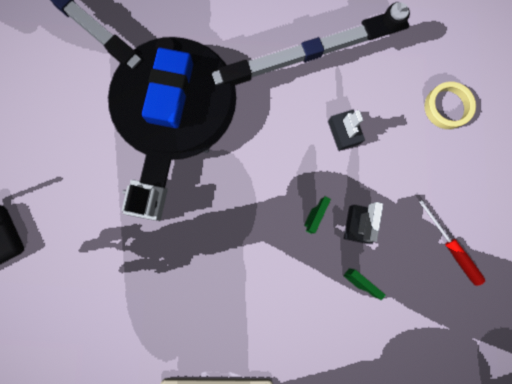

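The scene view shows the fork near (325,255), the thin gauge at (150,190), and the T gauge at (205,155) behind a green decoy. In the top view the fork is at (143,200), the thin gauge's block at (347,130) and the T gauge's block at (362,224), with the green decoys at (318,215) and (365,284). I'll enlarge these areas.

Run:
```python
import cv2,numpy as np
t=cv2.imread("pics/top0.png");s=cv2.imread("pics/scene0.png")
f=lambda im,x,y,w,h:cv2.resize(im[y:y+h,x:x+w],(400,300),interpolation=cv2.INTER_CUBIC)
a=np.vstack([np.hstack([f(t,330,190,80,60),f(t,105,170,80,60)]),np.hstack([f(s,170,120,80,60),f(s,290,215,80,60)])])
cv2.imwrite("pics/crop0.png",a)
```

```text
(no output)
```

View pics/crop0.png

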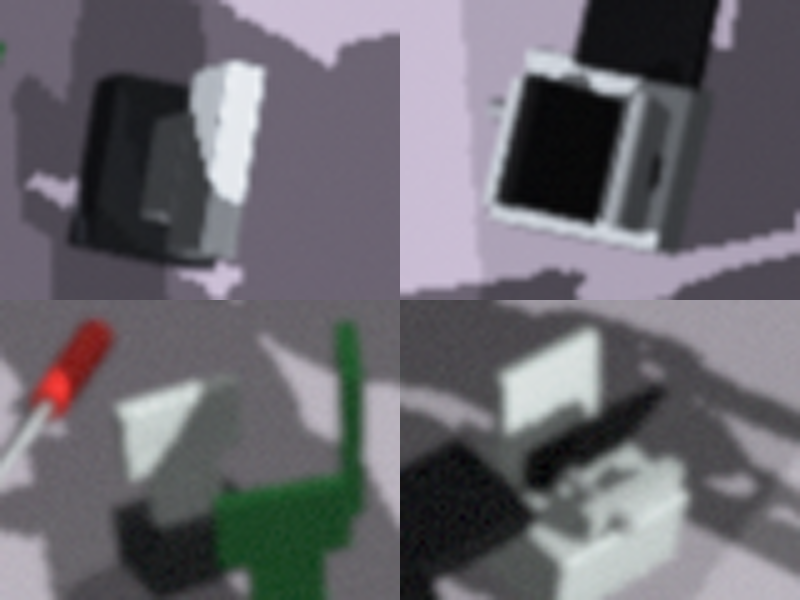

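The crops show the T-gauge's top face running from about (380,203) to (375,241) in the top view. The fork's black pad is on the left and its silver jaw on the right, centred near (147,200).

```bash
cat > h.py <<'E'
import numpy as np, cv2
from scipy.spatial.transform import Rotation as R
from bench import r, snapshot, get_calibration
def ray(c,u,v):
    f=192/np.tan(np.radians(c["fovy"]/2))
    d=np.array([(u-c["cx"])/f,-(v-c["cy"])/f,-1.])
    return c["eye"],R.from_euler("xyz",c["orientation"],degrees=True).as_matrix()@d
def on(c,u,v,z):
    e,d=ray(c,u,v); return e+d*(z-e[2])/d[2]
def pix(c,p):
    f=192/np.tan(np.radians(c["fovy"]/2))
    q=R.from_euler("xyz",c["orientation"],degrees=True).as_matrix().T@(np.asarray(p,float)-c["eye"])
    return c["cx"]-f*q[0]/q[2],c["cy"]+f*q[1]/q[2]
def rel(p,yaw=None):
    s=r.sense(); M=R.from_euler("xyz",s["tcp_rot"],degrees=True).as_matrix()
    return M.T@(np.asarray(p,float)-s["tool_pos"])
def shot(fn):
    c=get_calibration("wrist"); im=snapshot("wrist"); cv2.imwrite("pics/"+fn+".png",im); np.save("pics/"+fn+".npy",c,allow_pickle=True); return c,im
E
python3 - <<'E'
from h import *
c=get_calibration("top"); np.set_printoptions(precision=1,suppress=True)
for n,u,v,z in [("Ttop",376.6,222,110),("Ta",378.7,203,110),("Tb",374.5,241,110),("forkmid",147,200,88),("f_far",150,186,88),("f_near",144,214,88),("hub",172,98,115),("thin",353,122,110)]:
    print(n,on(c,u,v,z))
E
```

```text
Ttop [ 411.3 -285.5  110. ]
Ta [ 445.7 -290.5  110. ]
Tb [ 377.4 -280.5  110. ]
forkmid [447.3 132.3  88. ]
f_far [473.5 128.1  88. ]
f_near [421.3 136.5  88. ]
hub [634.8  89.3 115. ]
thin [ 597.  -247.8  110. ]
```

Run:
```python
from h import *
np.set_printoptions(precision=1,suppress=True)
print(rel([447,132,210]), r.sense()["tcp_rot"])
c=get_calibration("top");s=get_calibration("scene")
# triangulate green post top: scene (239.4,125) vs candidates in top
for u,v in [(318,215),(365,284)]:
    for z in (40,80,120,160): 
        p=on(c,u,v,z); print(u,v,z,p,np.array(pix(s,p)))
```

```text
[-342.4 -283.2   31.8] [-179.9   -0.   153.7]
318 215 40 [ 428.1 -194.1   40. ] [224.3 176.2]
318 215 80 [ 424.8 -186.    80. ] [226.6 164.3]
318 215 120 [ 421.5 -178.   120. ] [229.  151.7]
318 215 160 [ 418.2 -169.9  160. ] [231.6 138.4]
365 284 40 [ 295.7 -283.6   40. ] [238.2 145.6]
365 284 80 [ 299.5 -270.7   80. ] [239.9 135.8]
365 284 120 [ 303.4 -257.9  120. ] [241.8 125.3]
365 284 160 [ 307.2 -245.   160. ] [243.7 114.1]
```

Call:
step_arm([
  [[-38,-31,3],-2],
  [[-76,-63,7],-5],
  [[-114,-94,10],-8],
  [[-152,-126,14],-10],
  [[-190,-157,18],-12],
  [[-228,-189,21],-14],
  [[-266,-220,25],-16],
  [[-304,-252,28],-17],
  [[-342,-283,32],-17],
  [[-342,-283,32],-17],
  [[-342,-283,32],-17],
  [[-342,-283,32],-17],
])

```text
time: 1.3
tool_pos: [446.6, 133.5, 210.1]
tcp_rot: [180.0, -0.0, 170.7]
ft_force: [-0.2, -0.3, -0.5]
finger_gap: 85.3
grip_force: 0.0
```

Run:
```python
from h import *
c,im=shot("w1"); cv2.imwrite("pics/w1b.png",cv2.resize(im,(800,600),interpolation=cv2.INTER_CUBIC)); print(c)
```

```text
{'fovy': 60.79687129136717, 'cx': 255.4984664837893, 'cy': 194.53915917847937, 'eye': array([368.57699036, 146.50805047, 343.46201205]), 'orientation': array([-1.78788587e+01,  1.29022348e-02,  8.07583486e+01])}
```

View pics/w1b.png

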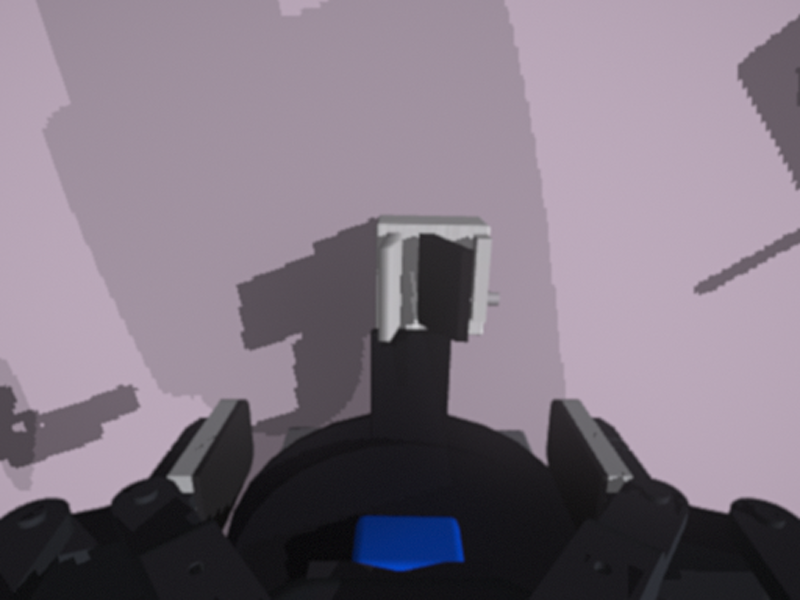

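The wrist view shows the fork at (375–490, 215–345) of 800x600. The silver jaw is on the left (world −y) and the black pad on the right (+y). I'll zoom in on it.

Run:
```python
import cv2
im=cv2.imread("pics/w1.png")[130:230,220:330]
im=cv2.convertScaleAbs(im,alpha=1.3,beta=20)
cv2.imwrite("pics/w1c.png",cv2.resize(im,None,fx=6,fy=6,interpolation=cv2.INTER_CUBIC))
```

```text
(no output)
```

View pics/w1c.png

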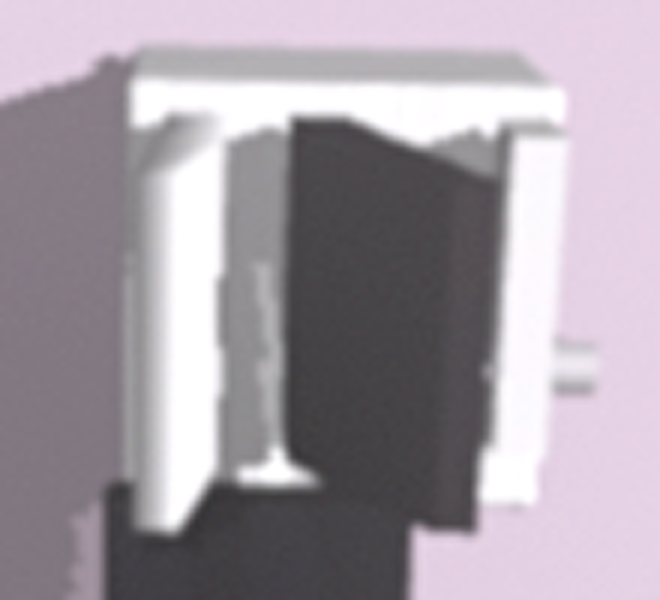

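The zoom shows the throat between the jaw's lower edge, from (222,120) to (213,480), and the pad's lower edge, from (290,120) to (288,460). I'll cast both edges onto z=60.

Run:
```python
from h import *
np.set_printoptions(precision=1,suppress=True)
c=np.load("pics/w1.npy",allow_pickle=True).item()
g=lambda x,y,z:on(c,220+x/6,130+y/6,z)
J0,J1,P0,P1=g(222,120,60),g(213,480,60),g(290,120,60),g(288,460,60)
T0,T1=g(170,150,88),g(137,530,88); U0,U1=g(500,180,88),g(475,530,88)
for n,a,b in(("jaw",J0,J1),("pad",P0,P1),("jawtop",T0,T1),("padtop",U0,U1)):
    d=b-a; print(n,a,b,np.linalg.norm(d),np.degrees(np.arctan2(d[1],d[0])))
yaw=np.radians(-10.3); ex=np.array([np.cos(yaw),np.sin(yaw),0]); ey=np.array([-ex[1],ex[0],0])
for n,p in(("J0",J0),("J1",J1),("P0",P0),("P1",P1),("T0",T0),("T1",T1),("U0",U0),("U1",U1)):
    print(n,p@ex,p@ey)
print("hub",g(0,0,0)*0)
```

```text
jaw [418.8 139.6  60. ] [473.6 129.4  60. ] 55.8282106766608 -10.583767409334467
pad [420.3 149.4  60. ] [472.3 141.2  60. ] 52.537360676042944 -8.886663276739602
jawtop [416.6 132.9  88. ] [468.9 119.3  88. ] 54.02552664505238 -14.531625926479489
padtop [427.6 175.3  88. ] [476.5 166.   88. ] 49.798430827891 -10.697824073093457
J0 387.0503984247341 212.22981712712618
J1 442.87792439782675 211.9533192405357
P0 386.8675055567726 222.1084356136441
P1 439.38888308719845 223.404263191335
T0 386.1501260134183 205.25299381783398
T1 440.02837364486356 201.26652151265884
U0 389.352951802199 248.91601303757918
U1 439.1501822445035 248.57024838313242
hub [0. 0. 0.]
```

Run:
```python
from h import *
print(rel([411,-285,205]))
```

```text
[ -31.93486286 -419.14750251    5.09673343]
```

Call:
step_arm([
  [[-4,-46,0],0],
  [[-7,-92,0],0],
  [[-10,-139,0],0],
  [[-14,-186,0],0],
  [[-18,-232,0],0],
  [[-21,-279,2],0],
  [[-25,-325,3],0],
  [[-28,-372,4],0],
  [[-32,-419,5],0],
  [[-32,-419,5],0],
  [[-32,-419,5],0],
  [[-32,-419,5],0],
])

```text
time: 2.55
tool_pos: [411.6, -284.3, 205.2]
tcp_rot: [180.0, -0.0, 170.8]
ft_force: [0.5, -0.5, 1.2]
finger_gap: 85.6
grip_force: 0.0
```

Run:
```python
from h import *
c,im=shot("w2"); im=cv2.convertScaleAbs(im,alpha=1.3,beta=20); cv2.imwrite("pics/w2b.png",cv2.resize(im[90:290,120:380],None,fx=3,fy=3,interpolation=cv2.INTER_CUBIC)); print(c)
```

```text
{'fovy': 60.79687129136717, 'cx': 255.4984664837893, 'cy': 194.53915917847937, 'eye': array([ 333.51202052, -271.45073681,  338.50893835]), 'orientation': array([-1.79053410e+01, -9.96311782e-03,  8.08600231e+01])}
```

View pics/w2b.png

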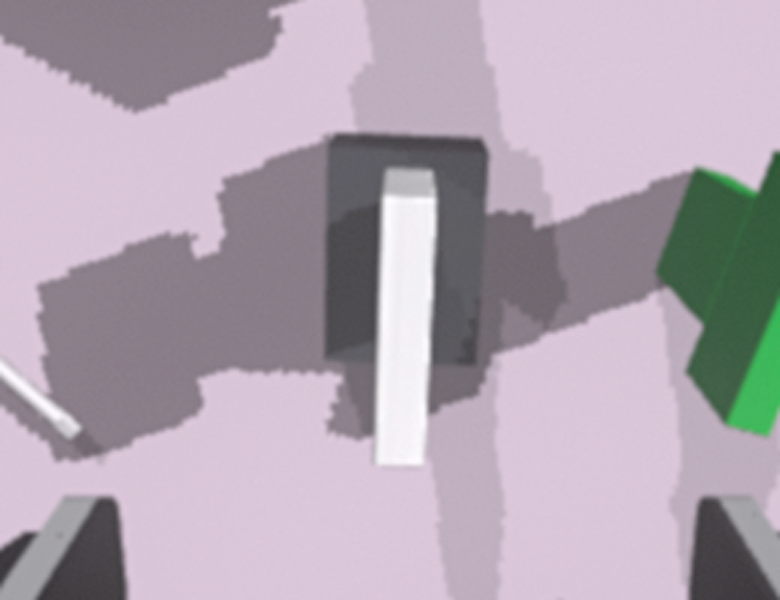

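The wrist view shows the T gauge's top face with corners (382,196), (436,196), (424,465) and (375,465) in the crop. The green decoy is well off to the right.

Run:
```python
from h import *
np.set_printoptions(precision=1,suppress=True)
c=np.load("pics/w2.npy",allow_pickle=True).item()
g=lambda x,y:on(c,120+x/3,90+y/3,110)
q=[g(382,196),g(436,196),g(424,465),g(375,465)]
m=sum(q)/4; d=(q[2]+q[3]-q[0]-q[1])/2
print(q,m,np.linalg.norm(d),np.linalg.norm(q[1]-q[0]),np.degrees(np.arctan2(d[1],d[0])))
print(rel([m[0],m[1],82]))
```

```text
[array([ 376.8, -284.2,  110. ]), array([ 378.8, -271.7,  110. ]), array([ 447.6, -285.2,  110. ]), array([ 445.6, -297.6,  110. ])] [ 412.2 -284.7  110. ] 70.09603517647938 12.715407233891817 -11.094262918796545
[ -0.6  -0.4 123.3]
```

Call:
step_arm([
  [[-1,0,40],1],
  [[-1,0,80],2],
  [[-1,0,105],2],
  [[-1,0,115],2],
  [[-1,0,121],2],
  [[-1,0,121],2],
  [[-1,0,121],2],
])

```text
time: 3.3
tool_pos: [413.0, -286.6, 86.0]
tcp_rot: [-179.9, 0.1, 168.7]
ft_force: [-0.3, 0.0, -0.4]
finger_gap: 85.4
grip_force: 0.0
```

Call:
step_arm([
  [[0,0,0],0],
  [[0,0,0],0],
  [[0,0,0],0],
  [[0,0,0],0],
  [[0,0,0],0],
  [[0,0,0],0],
  [[0,0,0],0],
  [[0,0,0],0],
  [[0,0,0],0],
  [[0,0,0],0],
  [[0,0,0],0],
  [[0,0,0],0],
], fingers=0, squeeze=70)

```text
time: 4.5
tool_pos: [412.1, -286.2, 84.5]
tcp_rot: [-180.0, 0.0, 168.7]
ft_force: [-0.9, -0.3, 2.8]
finger_gap: 12.7
grip_force: 68.7
```

Call:
step_arm([
  [[0,0,-5],0],
  [[0,0,-12],0],
  [[0,0,-22],0],
  [[0,0,-35],0],
  [[0,0,-55],0],
  [[0,0,-80],0],
  [[0,0,-110],0],
  [[0,0,-135],0],
  [[0,0,-145],0],
  [[0,0,-145],0],
  [[0,0,-145],0],
])

```text
time: 5.6
tool_pos: [411.6, -285.8, 228.4]
tcp_rot: [180.0, -0.1, 168.7]
ft_force: [-0.5, -0.0, -2.7]
finger_gap: 12.3
grip_force: 68.1
```

Run:
```python
from h import *
s=r.sense();print(s["tool_pos"],s["tcp_rot"],s["finger_gap"],s["grip_force"],s["ft_force"])
yaw=np.radians(-10.5); ey=np.array([-np.sin(yaw),np.cos(yaw),0])
print(rel(np.array([447.2,148.2,225])))
```

```text
[ 411.60739878 -285.79477058  228.42070113] [ 1.79971699e+02 -5.17755764e-02  1.68710955e+02] 12.26761220301974 68.08533310890198 [-0.50928889 -0.01341103 -2.69326458]
[ 50.05116167 432.5636799    3.67959221]
```

Call:
step_arm([
  [[5,40,0],0],
  [[10,85,0],0],
  [[15,130,0],0],
  [[20,175,0],0],
  [[25,220,0],0],
  [[30,265,0],-1],
  [[36,310,0],-1],
  [[41,355,0],-1],
  [[46,400,0],-1],
  [[49,425,2],-1],
  [[50,433,3],-1],
  [[50,433,3],-1],
])

```text
time: 6.8
tool_pos: [446.6, 148.9, 224.4]
tcp_rot: [-179.9, -0.2, 169.8]
ft_force: [-0.3, -0.1, -2.5]
finger_gap: 12.1
grip_force: 68.7
```

Call:
step_arm([
  [[0,0,20],0],
  [[0,0,40],0],
  [[0,0,50],0],
  [[0,0,50],0],
  [[0,0,50],0],
])

```text
time: 7.3
tool_pos: [447.8, 147.6, 176.6]
tcp_rot: [-180.0, -0.0, 169.7]
ft_force: [-0.9, -0.2, -2.2]
finger_gap: 12.2
grip_force: 68.8
```

Run:
```python
from h import *
s=r.sense();print(s["time"],s["tool_pos"],s["tcp_rot"],s["finger_gap"],s["grip_force"],s["ft_force"])
c,im=shot("w3"); im=cv2.convertScaleAbs(im,alpha=1.3,beta=20); cv2.imwrite("pics/w3b.png",cv2.resize(im[100:300,160:360],(600,600),interpolation=cv2.INTER_CUBIC))
t=snapshot("top"); cv2.imwrite("pics/top3.png",t)
```

```text
7.3 [447.82311826 147.63675816 176.61874702] [-1.79990138e+02 -3.01083449e-03  1.69651358e+02] 12.230224264001796 68.78300428390503 [-0.8785402  -0.19328609 -2.23941414]
```

View pics/w3b.png

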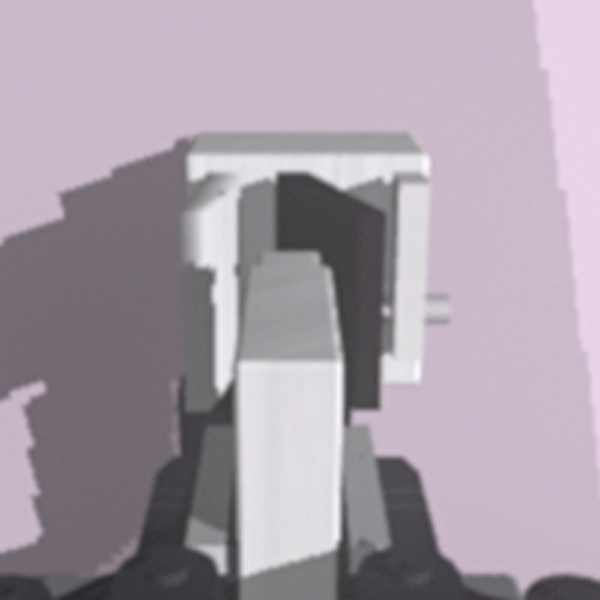

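The wrist view shows the blade's foot, at about x 265–325 in the crop, inside the mouth. The jaw edge is at about 240 and the pad's top edge at about 380. I'll descend slowly.

Call:
step_arm([
  [[0,0,3],0],
  [[0,0,6],0],
  [[0,0,9],0],
  [[0,0,12],0],
  [[0,0,15],0],
  [[0,0,18],0],
  [[0,0,21],0],
  [[0,0,24],0],
  [[0,0,27],0],
  [[0,0,29],0],
  [[0,0,31],0],
  [[0,0,33],0],
])

```text
time: 8.6
tool_pos: [448.6, 147.5, 144.8]
tcp_rot: [-179.9, 0.1, 169.7]
ft_force: [-2.2, -7.1, 11.3]
finger_gap: 12.0
grip_force: 70.6
```

Call:
step_arm([
  [[0,0,2],0],
  [[0,0,4],0],
  [[0,0,6],0],
  [[0,0,8],0],
  [[0,0,10],0],
  [[0,0,12],0],
  [[0,0,14],0],
  [[0,0,16],0],
  [[0,0,18],0],
  [[0,0,20],0],
  [[0,0,22],0],
  [[0,0,24],0],
])

```text
time: 9.8
tool_pos: [447.7, 146.8, 119.3]
tcp_rot: [-179.8, 0.0, 169.7]
ft_force: [-0.4, -9.7, 3.1]
finger_gap: 12.3
grip_force: 69.7
```

Call:
step_arm([
  [[0,0,1],0],
  [[0,0,2],0],
  [[0,0,3],0],
  [[0,0,3],0],
])

```text
time: 10.2
tool_pos: [447.6, 146.8, 116.1]
tcp_rot: [-179.8, -0.0, 169.7]
ft_force: [-0.5, -8.1, 0.7]
finger_gap: 11.8
grip_force: 69.5
```

Call:
step_arm([
  [[0,0,1],0],
  [[0,0,1],0],
  [[0,0,2],0],
  [[0,0,2],0],
])

```text
time: 10.6
tool_pos: [447.7, 146.8, 114.5]
tcp_rot: [-179.8, 0.0, 169.7]
ft_force: [-2.7, -8.6, 3.5]
finger_gap: 12.1
grip_force: 70.0
```

Call:
step_arm([
  [[0,0,1],0],
  [[0,0,1],0],
  [[0,0,2],0],
  [[0,0,2],0],
])

```text
time: 11.0
tool_pos: [448.0, 146.9, 114.4]
tcp_rot: [-179.8, 0.0, 169.7]
ft_force: [-9.8, -10.5, 21.5]
finger_gap: 11.9
grip_force: 72.4
```

The foot is on the floor, with vertical force up at 21 N. I'll ease the blade toward the jaw before letting go.

Call:
step_arm([
  [[0,0,-1],0],
  [[0,-1,-1],0],
  [[0,-2,-1],0],
  [[0,-3,-1],0],
  [[0,-4,-1],0],
  [[0,-5,-1],0],
  [[0,-5,-1],0],
])

```text
time: 11.7
tool_pos: [447.3, 143.6, 114.4]
tcp_rot: [180.0, 0.1, 169.7]
ft_force: [-3.3, -0.5, 8.2]
finger_gap: 12.3
grip_force: 70.6
```

Call:
step_arm([
  [[0,0,0],0],
  [[0,0,0],0],
  [[0,0,0],0],
  [[0,0,0],0],
  [[0,0,0],0],
  [[0,0,0],0],
  [[0,0,0],0],
  [[0,0,0],0],
], fingers=0.7)

```text
time: 12.5
tool_pos: [446.8, 143.4, 113.3]
tcp_rot: [180.0, -0.0, 169.7]
ft_force: [0.4, -0.7, -0.6]
finger_gap: 60.0
grip_force: 0.0
```

Call:
step_arm([
  [[0,0,-5],0],
  [[0,0,-15],0],
  [[0,0,-35],0],
  [[0,0,-60],0],
  [[0,0,-90],0],
  [[0,0,-110],0],
  [[0,0,-120],0],
  [[0,0,-120],0],
  [[0,0,-120],0],
])

```text
time: 13.4
tool_pos: [446.5, 143.4, 232.6]
tcp_rot: [-180.0, -0.0, 169.7]
ft_force: [-0.8, 0.4, -0.2]
finger_gap: 59.8
grip_force: 0.0
```

Run:
```python
from h import *
c,im=shot("w4"); a=cv2.resize(im[90:290,155:355],(400,400),interpolation=cv2.INTER_CUBIC)
s=snapshot("scene"); cv2.imwrite("pics/scene4.png",s)
cv2.imwrite("pics/fin.png",np.hstack([a,cv2.resize(s[205:305,270:370],(400,400),interpolation=cv2.INTER_CUBIC)])); print(c)
```

```text
{'fovy': 60.79687129136717, 'cx': 255.4984664837893, 'cy': 194.53915917847937, 'eye': array([368.71892991, 157.85506766, 365.97125082]), 'orientation': array([-1.78794638e+01,  4.38433064e-02,  7.97400088e+01])}
```

View pics/fin.png

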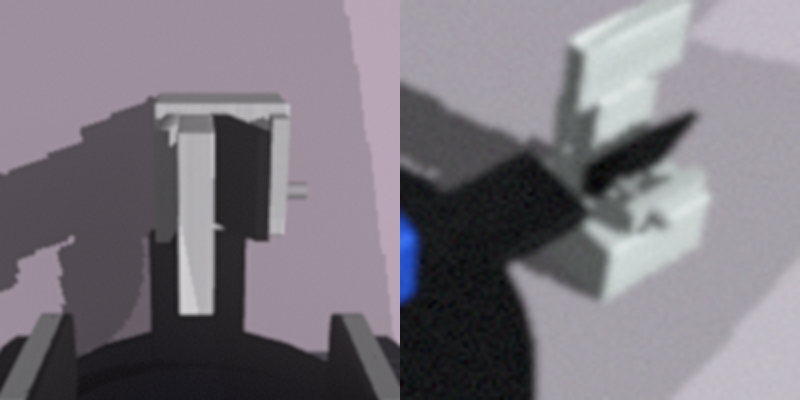

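The blade stands upright in the slot, with its top face at (180–214, 133–313) in the left crop. I'll check its height and position from the size of that face, then hand in.

Run:
```python
from h import *
np.set_printoptions(precision=1,suppress=True)
c=np.load("pics/w4.npy",allow_pickle=True).item()
g=lambda x,y:on(c,155+x/2,90+y/2,140)
q=[g(180,133),g(214,133),g(212,313),g(180,313)]
d=(q[2]+q[3]-q[0]-q[1])/2
print(sum(q)/4,np.linalg.norm(d),np.linalg.norm(q[1]-q[0]),np.degrees(np.arctan2(d[1],d[0])))
```

```text
[446.9 141.8 140. ] 69.70101411822905 11.887852915401131 -10.68170160629567
```

```bash
python3 -c "
from bench import r
print(r.hand_in())"
```

```text
the job is handed in; nothing more can be done
None
```

I handed the job in at about 13.5 s: the T-topped gauge is released and standing upright in the fork's gap, against the jaw, with its foot on the floor. The last pictures put it in line with the slot to within about 1°. The thin gauge was never approached, and hand-in returned no verdict.

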